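# Sort the puzzle-box keys into their cradles

## Task

Sort the apprentice's loose puzzle-box keys for gluing: lay each of the three sound keys, right way up, in the cradle made for its length, squarely in line with it, on the bed between the two end stops and not overhanging the sides. The spoiled key, with the notch sawn across its top, goes into the blue scrap tin, lying on the bottom. Leave the try square and the mallet where they are.

Things in the scene. Friction and masses are not known exactly. Their poses are not given: they have to be found in the camera images.
- key_short_c (a point): Centre (half-way up, 16 mm above its underside) of the short sound key: a loose straight bar of pale cypress, 52 mm long (its x axis), 28 mm wide (y), 32 mm high (z up), with a thin dark inlaid stripe unbroken along its flat top. Lies flat on the bench; may weigh 15 to 65 g.
- key_medium_c (a point): Centre (half-way up, 16 mm above its underside) of the medium sound key: a loose straight bar of pale cypress, 80 mm long (its x axis), 28 mm wide (y), 32 mm high (z up), with a thin dark inlaid stripe unbroken along its flat top. Lies flat on the bench; may weigh 15 to 65 g.
- key_long_c (a point): Centre (half-way up, 16 mm above its underside) of the long sound key: a loose straight bar of pale cypress, 108 mm long (its x axis), 28 mm wide (y), 32 mm high (z up), with a thin dark inlaid stripe unbroken along its flat top. Lies flat on the bench; may weigh 15 to 65 g.
- key_spoiled_c (a point): Centre (16 mm above its underside) of the spoiled key: a loose cypress bar 80 mm long (x), 28 mm wide (y), 32 mm high (z), like the medium key but with a broad saw notch cut right across the middle of its top, 32 mm long and 14 mm deep, which breaks the dark stripe; the wood below the notch is 18 mm high and as wide as the rest.
- short_bed (a point): Middle of the bed of the short cradle (for the 52 mm key), on the upper face of its board: a fixed, dark-stained board 8 mm thick, 56 mm wide (y) and 96 mm long (x), its long sides open, with a stop block across each end, 14 mm thick (x) and 14 mm higher than the bed. The clear length between the stops is 68 mm, along x; z up. The bed is 8 mm above the bench.
- medium_bed (a point): Middle of the bed of the medium cradle (for the 80 mm key), on the upper face of its board: a fixed, dark-stained board 8 mm thick, 56 mm wide (y) and 124 mm long (x), its long sides open, with a stop block across each end, 14 mm thick (x) and 14 mm higher than the bed. The clear length between the stops is 96 mm, along x; z up. The bed is 8 mm above the bench.
- long_bed (a point): Middle of the bed of the long cradle (for the 108 mm key), on the upper face of its board: a fixed, dark-stained board 8 mm thick, 56 mm wide (y) and 152 mm long (x), its long sides open, with a stop block across each end, 14 mm thick (x) and 14 mm higher than the bed. The clear length between the stops is 124 mm, along x; z up. The bed is 8 mm above the bench.
- tin_in (a point): Middle of the inner floor of the blue enamel scrap tin: loose open round tin 55 mm high, outside diameter 148 mm at the foot and 160 mm at the rim, wall 4 mm, inner floor 4 mm above the bench, about 0.6 kg.
- square: Bystander: a try square lying flat on the bench, dark wooden stock 110 mm long (y), 30 mm wide, 14 mm high, with a steel blade 36 mm wide, set near the stock's +y end, reaching 165 mm along its +x from the stock's middle. Origin under the middle of the stock.
- mallet: Bystander: a worn oak mallet lying on the bench, head 65 x 120 x 70 mm (x, y, z), round handle 26 mm thick reaching 230 mm along its -x, axis 35 mm up. Origin under the middle of the head.
Not all that is in view belongs to the job. Leave any purple or turquoise look-alike of the part that bears key_long_c alone.

How it is judged (in metres and radians):
At the end, for the whole second after the job is handed in: Each sound key rests on its own bed: centre within 12 mm lengthwise, 15 mm sideways, 10-21 mm up, in line to 0.25 rad, tilt under 0.2 rad. Spoiled key in the upright tin (55 mm from its axis, under 36 mm above its floor). Keys released, at rest; square and mallet moved under 20 mm (x of key_short_c in the frame of short_bed between -0.012 and 0.012 m and y of key_short_c in the frame of short_bed between -0.015 and 0.015 m and z of key_short_c in the frame of short_bed between 0.01 and 0.021 m and angle between each of key_short_c, key_medium_c, key_long_c's own z axis and vertical below 0.2 rad and angle between the x axis of key_short_c and the x axis of short_bed, either way round below 0.25 rad and linear speed of each of key_short, key_medium, key_long, key_spoiled below 0.02 m/s and x of key_medium_c in the frame of medium_bed between -0.012 and 0.012 m and y of key_medium_c in the frame of medium_bed between -0.015 and 0.015 m and z of key_medium_c in the frame of medium_bed between 0.01 and 0.021 m and angle between the x axis of key_medium_c and the x axis of medium_bed, either way round below 0.25 rad and x of key_long_c in the frame of long_bed between -0.012 and 0.012 m and y of key_long_c in the frame of long_bed between -0.015 and 0.015 m and z of key_long_c in the frame of long_bed between 0.01 and 0.021 m and angle between the x axis of key_long_c and the x axis of long_bed, either way round below 0.25 rad and horizontal distance between key_spoiled_c and tin_in below 0.055 m and z of key_spoiled_c in the frame of tin_in between 0 and 0.036 m and angle between tin_in's own z axis and vertical below 0.1 rad and distance of each of square, mallet from where it was at the start of the episode below 0.02 m); the robot touches nothing.
It fails at once if the square is shifted by more than 20 mm (distance of square from where it was at the start of the episode above 0.02 m).
It fails at once if the mallet is shifted by more than 20 mm (distance of mallet from where it was at the start of the episode above 0.02 m).
It also fails if it takes over 106 s, if anything falls off the work surface, if the arm or the gripper's body presses on something with over 40 N, if the wrist force passes 120 N, or if a joint passes its speed limit or range.

## Robot

A 6-joint arm with a two-finger parallel gripper is mounted at the origin on the work surface. World frame = base frame: x ahead of the robot, y to its left, z up, the work surface at z = 0. Lengths are in mm, angles in rad, forces in N, time in s.
With the tool pointing down it reaches from about 225 to 875 mm from the base axis. Payload 3.4 kg.
Tool frame: the origin (TCP) lies on the centre line of the jaws, within the pads' length; the fingertips stand 25 mm ahead of it and the grasp point (between the pads) lies 6 mm ahead of it (env.finger_overhang is the z of the fingertips in the tool frame, in mm); z points along the fingers, x is the direction in which the jaws open and shut, and the axes are right-handed (so a half turn about z gives the same grasp; the last joint's range is limited). The gripper opens to 85 mm and grips with 20 to 120 N. Pads are 22 mm wide; open, the fingers measure 114 mm over their backs; the gripper's body (76 mm by 85 mm) begins 54 mm behind the grasp point. The pads swing forward as they close: fully open they stand 13 mm farther back than shut.
Start: joints at [1.102, 0.276, 1.505, -0, 1.361, -0.121], TCP at [195.994, 540.598, 256.328] pointing down, gripper open.
Joint ranges: [-2.89, 2.89], [-0.75, 2.08], [0.22, 2.7], [-1.18, 4.32], [0.11, 2.71], [-2.7, 2.7]. Speed limits (rad/s): [2.57, 2.57, 3.14, 3.14, 3.14, 3.14].

## Interface

Orientations are given as a unit quaternion [w, x, y, z].
In Python, from rig import env, imaging gives the robot as it stands. The module is installed in compiled form; this text tells all that it offers.
- The arm moves only by the shell command python3 -m jog 'ROWS' [FORCE]. ROWS is JSON, a list of rows, each a list of 7 numbers: the finger opening in cm, from 0 to 8.54, then the shift along the tool's x, y, z in cm, then the turn, a rotation vector about the tool's x, y, z in degrees. In form: [[fingers, x, y, z, rx, ry, rz], ...]. A call has 1 to 10 rows; each row is the pose to reach, as a shift and turn from the pose measured when the call began, along the tool's axes at that moment; what a row does not reach only later rows make up. A row lasts 1/8 s, in which the tool goes at most 62.5 mm and 10.7 degrees, less where a joint would pass 70% of its speed; a pose out of reach is approached as far as the arm can. A call with a gripper value outside its range is refused whole. The fingers move at their own pace and stop on an object; FORCE is the grip in N (left out, the last holds). Time passes only in rows, so rows that repeat a pose let the fingers close. It gives the time, the measured TCP pose, the force and the opening at its end, in the units of the state.
- env.sense(): the state, without advancing time (a new reading comes with each control period).
- imaging.read_camera(name): name is "scene" or "top" or "wrist"; returns the picture (480x640x3 uint8, red, green, blue); there is no depth.
- imaging.camera_info(name): a dict with "fx", "fy", "cx", "cy" (pixels), "camera_from_world" (4x4, takes a point from world to camera coordinates). Camera axes: x right, y up, looking along -z (the intrinsics and any distortion apply to the point x, -y, -z); pixel columns grow to the right and rows downward; lengths in mm; the calibration is good to about 2 mm. A picture is of the moment at which its call begins: read the wrist's pose just before it. camera_info takes no time and is no camera call; for the wrist camera it gives the pose at the moment of the call.
- env.finish_job(): hands the job in, once; it reports no verdict.
The state is a dict: "time": time; "q": joint angles; "joint_vel": joint speeds; "tau": joint torques, N m; "tcp_pos": TCP position; "tool_rot": TCP orientation; "wrist_force": force on the tool from outside, world axes, zero at the start; "moment": the same for the moment, N m; "width": finger opening in mm.
Only numpy, scipy, OpenCV 4.12 (cv2) and the standard library are available. Lean on these libraries where they do the work, as an engineer would, in place of code of your own. Each camera call takes 0.05 s, during which the arm holds its last target.

## Working session

There is one attempt and no reset: what is moved stays moved. The work goes in short steps, Python scripts to look and compute and a shell command to move; the robot and the scene stay as the last step left them, time stands still between calls to the robot, and variables do not carry over. Pictures are saved under pics/ and viewed, and the job is handed in when it is done.

```bash
mkdir -p pics
python3 - <<'E'
from rig import env, imaging
import cv2
s=env.sense(); print(s)
for n in ["scene","top","wrist"]:
    im=imaging.read_camera(n); cv2.imwrite(f"pics/{n}0.png",im[:,:,::-1])
    i=imaging.camera_info(n); print(n,i)
E
```

```text
{'time': 0.0, 'q': array([ 1.10198129e+00,  2.76600892e-01,  1.50613899e+00, -2.01339193e-05,
        1.36069661e+00, -1.21006324e-01]), 'joint_vel': array([-0.00082023, -0.00130085,  0.000415  , -0.00262208,  0.00140014,
       -0.00101909]), 'tau': array([-2.33057901e-03, -4.16775978e+01, -2.45803016e+01, -8.34677053e-05,
        1.08040767e-02,  6.09399677e-06]), 'tcp_pos': array([195.77624458, 540.12886234, 255.43397296]), 'tool_rot': array([ 4.42959247e-04,  8.18789791e-01,  5.74092700e-01, -8.08592215e-04]), 'wrist_force': array([-0.24011725, -0.77041997,  0.59866927]), 'moment': array([-0.0097425 , -0.03169508,  0.01481454]), 'width': 85.07804529785524}
scene {'fx': 572.1140545646043, 'fy': 572.1140545646043, 'cx': 327.88015188003516, 'cy': 241.90191109982004, 'camera_from_world': array([[-2.87747429e-01,  9.57643344e-01, -1.09837798e-02,
         1.46789261e+02],
       [-7.81954705e-01, -2.28304870e-01,  5.80020453e-01,
         2.83206355e+02],
       [ 5.52945075e-01,  1.75488212e-01,  8.14527858e-01,
        -1.63259702e+03],
       [ 0.00000000e+00,  0.00000000e+00,  0.0
[... 283 characters left out ...]
.26456560e-02,  1.24802061e-01,
        -4.21522344e+02],
       [-1.24836237e-01,  1.94714360e-03,  9.92175450e-01,
        -9.40443097e+02],
       [ 0.00000000e+00,  0.00000000e+00,  0.00000000e+00,
         1.00000000e+00]])}
wrist {'fx': 347.0093078755835, 'fy': 347.0093078755835, 'cx': 321.6163565961347, 'cy': 238.52965917195286, 'camera_from_world': array([[ 3.41613723e-01,  9.39840248e-01, -6.09776832e-04,
        -5.73603536e+02],
       [-8.89338800e-01,  3.23047471e-01, -3.23599799e-01,
         4.10911998e+01],
       [-3.03935129e-01,  1.11088431e-01,  9.46193848e-01,
        -3.80868351e+02],
       [ 0.00000000e+00,  0.00000000e+00,  0.00000000e+00,
         1.00000000e+00]])}
```

View pics/scene0.png

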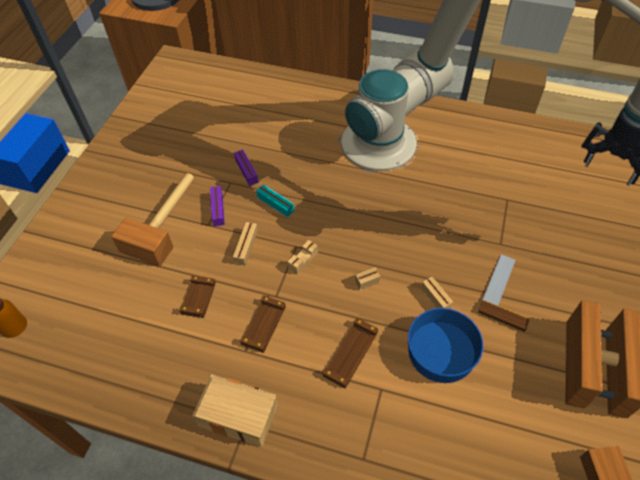

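View pics/top0.png

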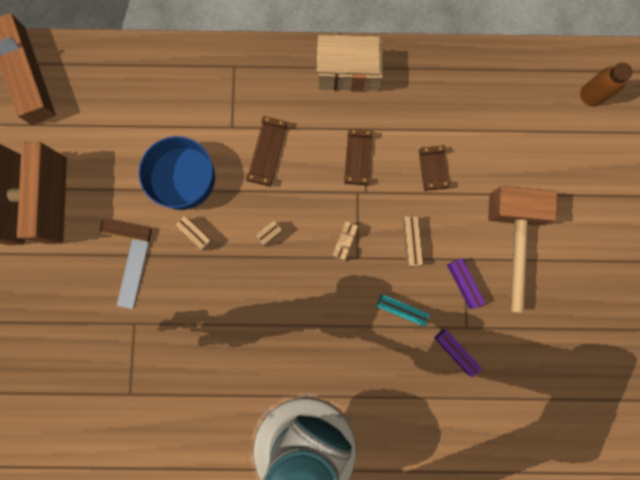

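View pics/wrist0.png

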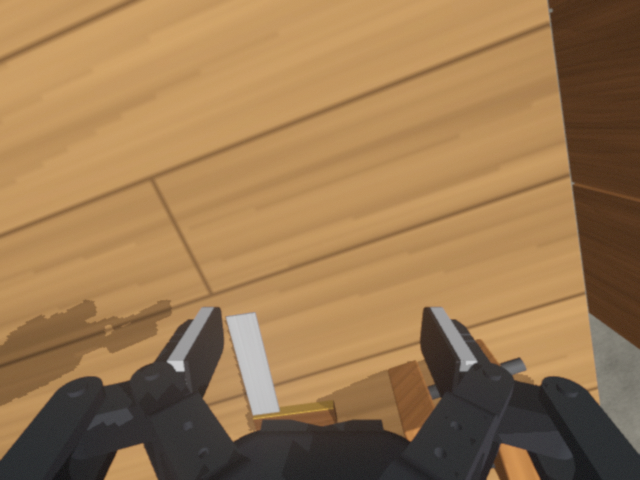

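The keys sit in a row in the top view: medium-like (193,233), short (269,233), notched (346,241) and long (414,241). The cradles are at (267,151), (360,157) and (434,168), and the tin at (177,172). The purple and turquoise bars are decoys. Next I'll enlarge and measure.

```bash
cat > h.py <<'E'
from rig import env, imaging
import cv2, numpy as np
def ray(name,uv,z,info=None):
    i=info or imaging.camera_info(name); T=i["camera_from_world"]; R=T[:3,:3]; c=-R.T@T[:3,3]
    d=R.T@np.array([(uv[0]-i["cx"])/i["fx"],-(uv[1]-i["cy"])/i["fy"],-1.])
    return c+d*(z-c[2])/d[2]
def proj(name,p):
    i=imaging.camera_info(name); q=i["camera_from_world"]@np.append(p,1)
    return np.array([i["fx"]*q[0]/-q[2]+i["cx"], -i["fy"]*q[1]/-q[2]+i["cy"]])
E
python3 - <<'E'
from h import *
im=cv2.imread("pics/top0.png")
c=im[100:280,130:470]; print(c.shape)
cv2.imwrite("pics/topcrop.png",cv2.resize(c,None,fx=2.35,fy=2.35,interpolation=cv2.INTER_CUBIC))
im2=cv2.imread("pics/scene0.png")[215:395,170:500]
cv2.imwrite("pics/scenecrop.png",cv2.resize(im2,None,fx=2.4,fy=2.4,interpolation=cv2.INTER_CUBIC))
hsv=cv2.cvtColor(im,cv2.COLOR_BGR2HSV)
for p in [(193,225),(188,232),(414,230),(409,240),(170,300),(300,210),(267,151),(360,157),(120,229)]: print(p,hsv[p[1],p[0]])
print(env.finger_overhang)
E
```

```text
(180, 340, 3)
(193, 225) [ 16 112 189]
(188, 232) [ 16 113 203]
(414, 230) [ 15 121 168]
(409, 240) [ 16 111 210]
(170, 300) [ 15 133 140]
(300, 210) [ 14 135 155]
(267, 151) [ 11 149  84]
(360, 157) [ 10 149  99]
(120, 229) [ 11 151  96]
25.0
```

View pics/topcrop.png

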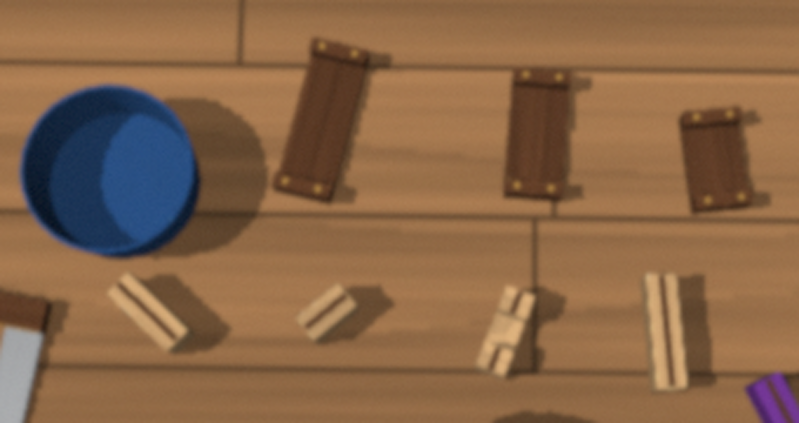

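View pics/scenecrop.png

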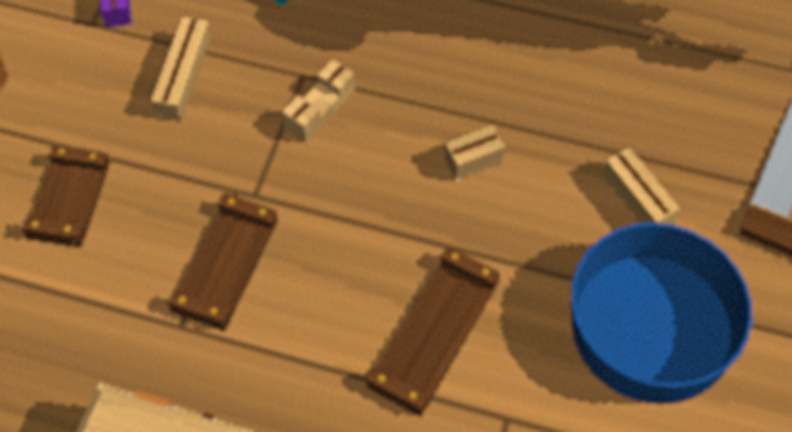

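The enlarged crops confirm which is which. The notched bar at crop (506,330) is the spoiled one, and the plain 80 mm bar at (148,312) is the medium. The short is at (326,312) and the long at (665,330). The cradles are told apart by length: long (322,120), medium (537,133), short (715,158).

```bash
cat > m.py <<'E'
from h import *
B=cv2.imread("pics/top0.png"); S=cv2.imread("pics/scene0.png")
def rect(img,name,c,z,kind,r=45):
    h=cv2.cvtColor(img,cv2.COLOR_BGR2HSV).astype(int)
    up=4
    x0,y0=c[0]-r,c[1]-r
    sub=cv2.resize(img[y0:y0+2*r,x0:x0+2*r],None,fx=up,fy=up,interpolation=cv2.INTER_CUBIC)
    h=cv2.cvtColor(sub,cv2.COLOR_BGR2HSV).astype(int)
    if kind=="key": m=(h[...,2]>178)&(h[...,1]<140)
    elif kind=="bed": m=(h[...,2]<112)&(h[...,1]>130)&(h[...,0]<13)
    else: m=(h[...,0]>100)&(h[...,0]<125)&(h[...,1]>120)
    m=m.astype(np.uint8)*255
    k=np.ones((13,13) if kind!="bed" else (9,9),np.uint8)
    m=cv2.morphologyEx(m,cv2.MORPH_CLOSE,k)
    if kind=="bed": m=cv2.morphologyEx(m,cv2.MORPH_OPEN,np.ones((25,25),np.uint8))
    cs,_=cv2.findContours(m,cv2.RETR_EXTERNAL,cv2.CHAIN_APPROX_NONE)
    ct=min((q for q in cs if cv2.contourArea(q)>300),key=lambda q:-cv2.pointPolygonTest(q,(r*up,r*up),True))
    pts=(ct[:,0,:]+.5)/up-.5+[x0,y0]
    W=np.array([ray(name,p,z)[:2] for p in pts]).astype(np.float32)
    return cv2.minAreaRect(W),W
if __name__=="__main__":
  T=dict(medium=("key",(193,233),(429,292)),short=("key",(269,233),(368,278)),spoiled=("key",(346,241),(303,256)),long=("key",(414,241),(245,243)),
       lbed=("bed",(267,151),(351,352)),mbed=("bed",(360,157),(263,322)),sbed=("bed",(434,168),(198,296)))
  for n,(k,a,b) in T.items():
    for nm,im,c in (("top",B,a),("scene",S,b)):
        (cx,cy),(w,h),an=rect(im,nm,c,32 if k=="key" else 15,k)[0]
        if w<h: w,h,an=h,w,an+90
        print(n,nm,np.round([cx,cy,w,h,(an+90)%180-90],1))
  W=rect(B,"top",(177,172),55,"tin")[1]; print("tin",cv2.minEnclosingCircle(W))
  # scene tin rim
  W=rect(S,"scene",(445,345),55,"tin",60)[1]; print("tin",cv2.minEnclosingCircle(W))
  for n in("top","scene"):
    T_=imaging.camera_info(n)["camera_from_world"]; print(n,-T_[:3,:3].T@T_[:3,3])
E
python3 m.py
```

```text
medium top [454.6 251.4  78.7  28.5  47.2]
medium scene [458.4 247.2  81.   27.9  47.5]
short top [450.1  80.5  48.1   6.2 -49. ]
short scene [460.7  82.6  50.4  28.2 -49.1]
spoiled top [442.6 -80.   81.2  28.7 -20.2]
spoiled scene [445.7 -80.   80.2  36.7 -20.6]
long top [ 443.6 -237.1  104.7    9.4    4.8]
long scene [ 446.  -230.7  108.    30.5    5.4]Traceback (most recent call last):
  File "m.py", line 26, in <module>
    (cx,cy),(w,h),an=rect(im,nm,c,32 if k=="key" else 15,k)[0]
                     ~~~~^^^^^^^^^^^^^^^^^^^^^^^^^^^^^^^^^^
  File "m.py", line 19, in rect
    W=np.array([ray(name,p,z)[:2] for p in pts]).astype(np.float32)
                ~~~^^^^^^^^^^
  File "h.py", line 4, in ray
    i=info or imaging.camera_info(name); T=i["camera_from_world"]; R=T[:3,:3]; c=-R.T@T[:3,3]
              ~~~~~~~~~~~~~~~~~~~^^^^^^
ValueError: time passes only in moves, steps and waits
```

```bash
sed -i 's/^def ray/_C={}\ndef cinfo(n):\n    if n=="wrist": return imaging.camera_info(n)\n    if n not in _C: _C[n]=imaging.camera_info(n)\n    return _C[n]\ndef ray/; s/info or imaging.camera_info/info or cinfo/; s/    i=imaging.camera_info(name); q/    i=cinfo(name); q/' h.py; sed -i 's/(13,13)/(25,25)/; s/imaging.camera_info(n)/cinfo(n)/' m.py; python3 m.py
```

```text
medium top [454.6 251.4  78.7  28.5  47.2]
medium scene [462.  251.2  91.8  27.9  47.5]
short top [458.1  86.2  50.2  25.6 -49. ]
short scene [460.7  82.6  50.4  28.2 -49.1]
spoiled top [442.6 -80.   81.2  28.7 -20.2]
spoiled scene [445.7 -80.   80.2  36.7 -20.6]
long top [ 443.6 -227.8  106.9   28.2    4.3]
long scene [ 446.  -230.7  108.    30.5    5.4]
lbed top [645.6  94.3 152.8  55.2 -12.8]
lbed scene [691.4  87.3  25.1  15.6  16.1]
mbed top [ 635.9 -111.4  125.8   54.3   -3.8]Traceback (most recent call last):
  File "m.py", line 26, in <module>
    (cx,cy),(w,h),an=rect(im,nm,c,32 if k=="key" else 15,k)[0]
                     ~~~~^^^^^^^^^^^^^^^^^^^^^^^^^^^^^^^^^^
  File "m.py", line 17, in rect
    ct=min((q for q in cs if cv2.contourArea(q)>300),key=lambda q:-cv2.pointPolygonTest(q,(r*up,r*up),True))
ValueError: min() iterable argument is empty
```

```bash
sed -i 's/^        (cx,cy)/        if k=="bed" and nm=="scene": continue\n        (cx,cy)/' m.py; python3 m.py | tail -7
python3 - <<'E'
from h import *
# brass dots in both views
for n,rois in (("top",[(240,110,55,80),(340,120,40,75),(412,138,45,60)]),("scene",[(315,310,70,85),(235,288,55,70),(175,268,45,55)])):
    im=cv2.imread(f"pics/{n}0.png")
    for x,y,w,h in rois:
        s=cv2.resize(im[y:y+h,x:x+w],None,fx=4,fy=4,interpolation=cv2.INTER_CUBIC).astype(int)
        g=(s[...,2]+s[...,1])
        hsv=cv2.cvtColor(s.clip(0,255).astype(np.uint8),cv2.COLOR_BGR2HSV).astype(int)
        m=((hsv[...,0]>=17)&(hsv[...,0]<32)&(hsv[...,1]>120)).astype(np.uint8)
        N,_,st,ce=cv2.connectedComponentsWithStats(m)
        P=[(np.array(ce[i])+.5)/4-.5+[x,y] for i in range(1,N) if st[i,4]>25]
        W=np.array([ray(n,p,22)[:2] for p in P])
        print(n,np.round(P,1).tolist(),np.round(W,1).tolist(),np.round(W.mean(0),1) if len(P) else "")
E
```

```text
lbed top [645.6  94.3 152.8  55.2 -12.8]
mbed top [ 635.9 -111.4  125.8   54.3   -3.8]
sbed top [ 611.2 -280.    95.2   55.5    5.5]
tin ((579.5411376953125, 281.3617858886719), 82.49939727783203)
tin ((595.19189453125, 279.3667907714844), 86.14632415771484)
top [301.15342823 -22.26101233 985.79470401]
scene [1166.42925664  210.58716417 1167.14257626]
top [[266.5, 119.1], [280.6, 122.3], [250.8, 176.6], [264.7, 180.0]] [[716.8, 97.1], [709.8, 65.1], [582.9, 128.4], [575.6, 97.4]] [646.3  97. ]
top [[353.4, 131.1], [367.4, 132.3], [349.5, 178.1], [363.9, 179.6]] [[691.2, -99.2], [689.0, -130.8], [582.3, -90.8], [579.4, -122.9]] [ 635.5 -110.9]
top [[439.9, 148.1], [425.9, 149.4], [444.8, 183.4], [430.6, 184.7]] [[654.2, -293.4], [650.9, -261.8], [573.1, -302.5], [569.7, -270.8]] [ 612.  -282.1]
scene [[359.2, 321.2], [382.2, 323.5], [372.0, 327.8], [346.9, 330.2], [328.6, 372.1], [341.7, 379.3]] [[577.9, 93.7], [568.9, 144.3], [585.5, 125.1], [607.0, 73.4], [712.4, 62.6], [719.8, 93.5]] [628.6  98.8]
scene [[266.1, 298.4], [278.9, 302.8], [252.3, 304.1], [253.9, 311.4], [245.4, 339.4], [258.7, 344.1]] [[581.6, -126.6], [584.2, -94.4], [604.6, -151.5], [621.0, -141.3], [691.5, -134.2], [693.8, -102.2]] [ 629.5 -125.1]
scene [[195.2, 277.6], [208.3, 279.6], [184.2, 307.8], [197.7, 309.8], [200.4, 315.4]] [[575.8, -306.9], [572.3, -275.0], [657.3, -297.3], [653.4, -265.5], [664.9, -253.9]] [ 624.7 -279.7]
```

```bash
cat > plan.py <<'E'
import sys
from h import *
from scipy.spatial.transform import Rotation as Ro
# usage: plan x y z keyaxis_deg
def plan(x,y,z,axis):
    s=env.sense(); p=s["tcp_pos"]; w,a,b,c=s["tool_rot"]; R=Ro.from_quat([a,b,c,w])
    best=None
    q1=np.degrees(np.arctan2(y,x)); yaw=axis+90
    q6=(q1-yaw+90)%180-90; yaw=q1-q6
    X=np.array([np.cos(np.radians(yaw)),np.sin(np.radians(yaw)),0]); Z=np.array([0,0,-1.])
    G=Ro.from_matrix(np.array([X,np.cross(Z,X),Z]).T)
    d=R.inv().apply(np.array([x,y,z])-p)/10; rv=np.degrees((R.inv()*G).as_rotvec())
    print("t%.2f"%s["time"],"tcp",np.round(p,1),"w%.1f"%s["width"],"| shift",np.round(d,2),"turn",np.round(rv,1),"q6->%.0f"%q6, "now",np.round(np.degrees(s["q"][5])))
for a in sys.argv[1:]:
    plan(*map(float,a.split(",")))
E
python3 plan.py 456.5,249.3,120,47.3
```

```text
t0.15 tcp [195.8 540.3 255.6] w85.2 | shift [-18.45  34.43  13.58] turn [1.000e-01 1.000e-01 1.128e+02] q6->71 now -7.0
```

```bash
python3 -m jog '[[7,-6,11,4,0,0,30],[7,-12,22,8,0,0,60],[7,-18.45,34.43,13.6,0.1,0.1,112.8],[7,-18.45,34.43,13.6,0.1,0.1,112.8],[7,-18.45,34.43,13.6,0.1,0.1,112.8],[7,-18.45,34.43,13.6,0.1,0.1,112.8],[7,-18.45,34.43,13.6,0.1,0.1,112.8],[7,-18.45,34.43,13.6,0.1,0.1,112.8],[7,-18.45,34.43,13.6,0.1,0.1,112.8],[7,-18.45,34.43,13.6,0.1,0.1,112.8]]' 40; python3 plan.py 456.5,249.3,120,47.3
```

```text
time: 1.4
tcp_pos: [456.5, 249.0, 119.5]
tool_rot: [-0.0, 0.946, -0.323, -0.0]
wrist_force: [-0.3, 0.3, 0.6]
width: 69.7
t1.40 tcp [456.5 249.  119.5] w69.7 | shift [-0.02 -0.03 -0.05] turn [0. 0. 5.] q6->71 now 59.0
```

```bash
python3 -m jog '[[7,0,0,0,0,0,5],[7,0,0,0,0,0,5]]'
cat > w.py <<'E'
import sys
from h import *
n=sys.argv[1]; cam=sys.argv[2] if len(sys.argv)>2 else "wrist"
info=imaging.camera_info(cam); im=imaging.read_camera(cam); cv2.imwrite(f"pics/{n}.png",im[:,:,::-1])
np.save(f"pics/{n}.npy",info,allow_pickle=True)
E
python3 w.py w1; python3 plan.py 456.5,249.3,120,47.3
```

```text
time: 1.65
tcp_pos: [456.3, 248.8, 119.2]
tool_rot: [0.0, 0.931, -0.364, -0.0]
wrist_force: [-0.2, 0.4, -0.8]
width: 69.9
t1.70 tcp [456.4 248.9 119.3] w70.2 | shift [-0.02 -0.04 -0.07] turn [0. 0. 0.] q6->71 now 64.0
```

View pics/w1.png

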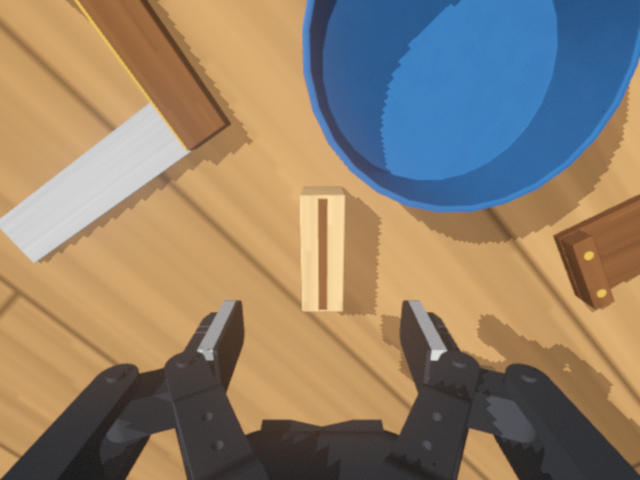

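The wrist view shows the medium key in line with the jaws, its top from (302,195) to (343,311). I'll cast those pixels onto z=32.

```bash
cat > wr.py <<'E'
import sys,ast
from h import *
n=sys.argv[1]; z=float(sys.argv[2]); i=np.load(f"pics/{n}.npy",allow_pickle=True).item()
P=np.array([ray("w",p,z,i)[:2] for p in ast.literal_eval(sys.argv[3])])
print(np.round(P,1).tolist(),"mean",P.mean(0).round(1))
E
python3 wr.py w1 32 "[(302,195),(344,195),(303,311),(342,311)]"; python3 plan.py 456.5,249.3,27,47.3
```

```text
[[474.7, 286.3], [493.2, 269.3], [420.5, 228.8], [439.8, 211.0]] mean [457.  248.9]
t1.70 tcp [456.4 248.9 119.3] w70.2 | shift [-0.01 -0.04  9.23] turn [0. 0. 0.] q6->71 now 64.0
```

Wrist and averaged estimates agree within 1 mm, so I'll grasp.

```bash
python3 -m jog '[[7,0,0,5,0,0,0],[7,0,0,9.2,0,0,0],[7,0,0,9.2,0,0,0],[2,0,0,9.2,0,0,0],[2,0,0,9.2,0,0,0],[2,0,0,9.2,0,0,0],[2,0,0,9.2,0,0,0],[2,0,0,9.2,0,0,0]]' 40; python3 plan.py 456.5,249.3,120,47.3 636.7,-112.6,120,-4.4
```

```text
time: 2.7
tcp_pos: [457.7, 249.4, 29.1]
tool_rot: [-0.001, 0.932, -0.364, 0.001]
wrist_force: [-0.9, 0.8, 6.5]
width: 27.1
t2.70 tcp [457.7 249.4  29.1] w27.1 | shift [-0.07  0.06 -9.09] turn [-0.2 -0.1  0.1] q6->71 now 64.0
t2.70 tcp [457.7 249.4  29.1] w27.1 | shift [37.7  14.47 -9.09] turn [-0.2  0.  51.8] q6->84 now 64.0
```

```bash
python3 -m jog '[[2,0,0,-4.5,0,0,0],[2,0,0,-9.1,0,0,0],[2,10,4,-9.1,0,0,14],[2,20,8,-9.1,0,0,28],[2,30,11.5,-9.1,0,0,42],[2,37.7,14.47,-9.1,-0.2,0,51.8],[2,37.7,14.47,-9.1,-0.2,0,51.8],[2,37.7,14.47,-9.1,-0.2,0,51.8],[2,37.7,14.47,-9.1,-0.2,0,51.8],[2,37.7,14.47,-9.1,-0.2,0,51.8]]'; python3 w.py w2;  python3 plan.py 636.7,-112.6,120,-4.4
```

```text
time: 3.95
tcp_pos: [637.6, -114.9, 120.2]
tool_rot: [0.0, -0.678, 0.735, -0.0]
wrist_force: [0.5, 0.5, -0.5]
width: 27.5
t4.00 tcp [ 636.5 -113.1  120.1] w27.2 | shift [-0.05 -0.02  0.01] turn [ 0.   0.1 -0.1] q6->84 now 78.0
```

View pics/w2.png

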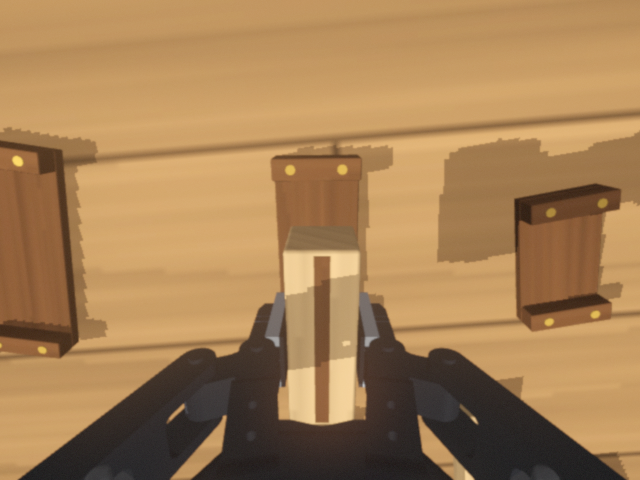

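Held medium key in line: its front top edge is at row 250, and the medium cradle's front dots are at (290,170) and (342,170).

```bash
python3 wr.py w2 123 "[(285,250),(358,250)]";python3 wr.py w2 22 "[(290,170),(342,170)]"; python3 wr.py w2 22 "[(551,212),(603,203),(549,322),(596,314)]"; python3 plan.py 636.7,-112.6,37,-4.4
```

```text
[[677.7, -105.8], [675.6, -131.5]] mean [ 676.6 -118.7]
[[692.6, -100.4], [690.0, -132.3]] mean [ 691.3 -116.4]
[[652.6, -264.1], [655.8, -296.3], [570.4, -273.3], [574.4, -305.7]] mean [ 613.3 -284.9]
t4.00 tcp [ 636.5 -113.1  120.1] w27.2 | shift [-0.04 -0.02  8.31] turn [ 0.   0.1 -0.1] q6->84 now 78.0
```

```bash
python3 -m jog '[[2,0,0,4.5,0,0,0],[2,0,0,7,0,0,0],[2,0,0,8.25,0,0,0],[2,0,0,8.25,0,0,0],[2,0,0,8.25,0,0,0]]'; python3 -m jog '[[4.8,0,0,0,0,0,0],[4.8,0,0,0,0,0,0],[4.8,0,0,0,0,0,0],[4.8,0,0,-5,0,0,0],[6,0,0,-8.5,0,0,0],[7,0,0,-8.5,0,0,0]]'; python3 w.py w3;python3 plan.py 459.4,84.4,120,-49
```

```text
time: 4.62
tcp_pos: [636.8, -112.4, 38.4]
tool_rot: [0.001, -0.679, 0.734, 0.0]
wrist_force: [-0.1, 0.7, -1.0]
width: 27.4
time: 5.38
tcp_pos: [638.9, -113.1, 127.0]
tool_rot: [0.002, -0.679, 0.734, -0.003]
wrist_force: [0.4, 0.2, -0.6]
width: 70.0
t5.42 tcp [ 637.4 -112.7  124.8] w69.6 | shift [-18.25  19.3    0.42] turn [-1.000e-01 -2.000e-01 -1.355e+02] q6->-31 now 78.0
```

View pics/w3.png

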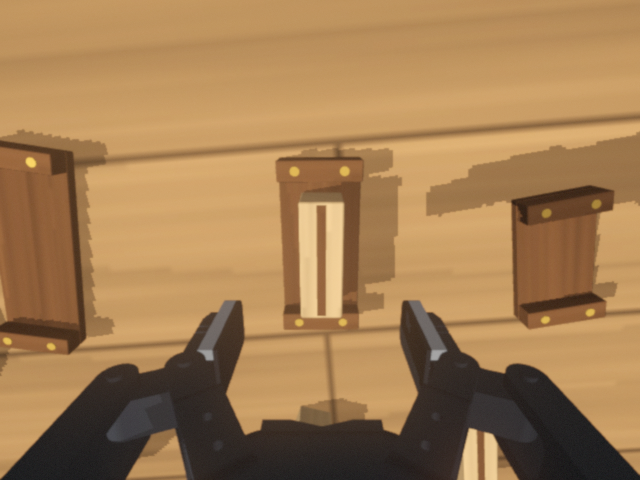

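Medium key lies in its bed between the stops (rows 202–317, stops at 170 and 322). Next the short key.

```bash
python3 -m jog '[[7,-2,2,0,0,0,-10],[7,-5,5,0,0,0,-20],[7,-8,8,0,0,0,-30],[7,-11,11,0,0,0,-40],[7,-14,14,0,0,0,-50],[7,-17,18,0,0,0,-60],[7,-18.2,19.3,0.4,0,0,-70],[7,-18.2,19.3,0.4,0,0,-80],[7,-18.2,19.3,0.4,0,0,-90],[7,-18.2,19.3,0.4,0,0,-100]]'; python3 plan.py 459.4,84.4,120,-49
```

```text
time: 6.68
tcp_pos: [458.0, 83.9, 118.7]
tool_rot: [0.0, 0.999, 0.051, 0.0]
wrist_force: [-0.1, 0.3, -0.3]
width: 69.9
t6.67 tcp [458.   83.9 118.7] w69.9 | shift [ 0.15 -0.03 -0.13] turn [  0.   -0.  -35.2] q6->-31 now -4.0
```

```bash
python3 -m jog '[[7,0.15,0,-0.1,0,0,-10],[7,0.15,0,-0.1,0,0,-20],[7,0.15,0,-0.1,0,0,-30],[7,0.15,0,-0.1,0,0,-35.2],[7,0.15,0,-0.1,0,0,-35.2]]'; python3 w.py w4;python3 plan.py 459.4,84.4,30,-49
```

```text
time: 7.3
tcp_pos: [458.3, 84.0, 118.4]
tool_rot: [-0.0, 0.937, 0.35, -0.001]
wrist_force: [0.7, 0.7, -1.2]
width: 69.5
t7.35 tcp [458.5  84.  118.7] w70.2 | shift [0.11 0.04 8.86] turn [-0.1  0.1 -0.1] q6->-31 now -39.0
```

View pics/w4.png

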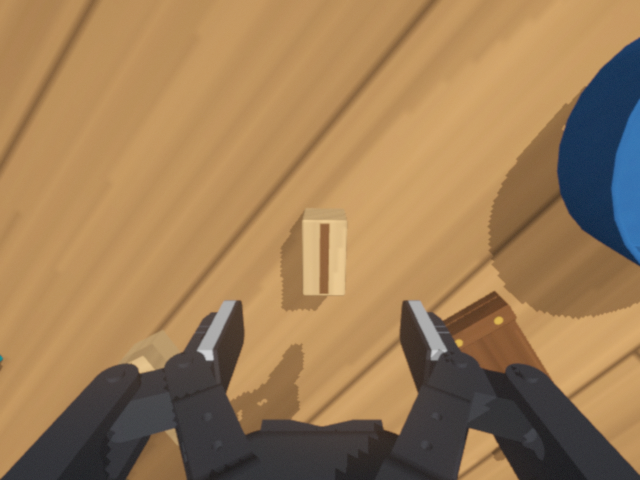

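Short key with unbroken stripe between the jaws, top from (303,219) to (346,295).

```bash
python3 wr.py w4 32 "[(303,220),(347,219),(304,295),(345,294)]"; python3 -m jog '[[7,0.1,0,4.5,0,0,0],[7,0.1,0,8.8,0,0,0],[7,0.1,0,8.8,0,0,0],[2,0.1,0,8.8,0,0,0],[2,0.1,0,8.8,0,0,0],[2,0.1,0,8.8,0,0,0],[2,0.1,0,8.8,0,0,0],[2,0.1,0,8.8,0,0,0]]' 40; python3 plan.py 459.4,84.4,120,-49 613.4,-284.3,120,6.4
```

```text
[[432.1, 95.2], [451.9, 113.3], [465.4, 56.4], [485.3, 74.6]] mean [458.7  84.9]
time: 8.35
tcp_pos: [460.5, 84.7, 32.3]
tool_rot: [0.0, 0.937, 0.35, 0.001]
wrist_force: [-0.9, 0.5, 6.0]
width: 27.2
t8.35 tcp [460.5  84.7  32.3] w27.2 | shift [-0.1  -0.04 -8.77] turn [ 0.1 -0.1 -0.1] q6->-31 now -39.0
t8.35 tcp [460.5  84.7  32.3] w27.2 | shift [-12.62  37.9   -8.74] turn [-0.000e+00 -1.000e-01  1.245e+02] q6->59 now -39.0
```

```bash
python3 -m jog '[[2,0,0,-4.5,0,0,0],[2,0,0,-8.8,0,0,0],[2,-2,6,-8.8,0,0,10],[2,-4,12,-8.8,0,0,20],[2,-6,18,-8.8,0,0,30],[2,-8,24,-8.8,0,0,40],[2,-10,30,-8.8,0,0,50],[2,-12,36,-8.8,0,0,60],[2,-12.6,37.9,-8.8,0,0,70],[2,-12.6,37.9,-8.8,0,0,80]]'; python3 plan.py 613.4,-284.3,120,6.4
```

```text
time: 9.6
tcp_pos: [614.2, -286.9, 120.7]
tool_rot: [0.0, 0.941, -0.338, 0.002]
wrist_force: [-0.4, -0.2, -0.6]
width: 27.6
t9.60 tcp [ 614.2 -286.9  120.7] w27.6 | shift [-0.23 -0.15  0.07] turn [-0.1 -0.2 44.1] q6->59 now 9.0
```

```bash
python3 -m jog '[[2,-0.2,-0.1,0,0,0,10],[2,-0.2,-0.1,0,0,0,20],[2,-0.2,-0.1,0,0,0,30],[2,-0.2,-0.1,0,0,0,40],[2,-0.2,-0.1,0,0,0,44],[2,-0.2,-0.1,0,0,0,44]]'; python3 w.py w5;python3 plan.py 613.4,-284.3,41,6.4
```

```text
time: 10.35
tcp_pos: [613.2, -284.8, 121.2]
tool_rot: [-0.0, 0.746, -0.666, 0.002]
wrist_force: [-0.3, -0.8, -0.2]
width: 27.5
t10.40 tcp [ 613.2 -284.8  121.2] w26.9 | shift [-0.07  0.    8.02] turn [-0.2 -0.1  0.1] q6->59 now 53.0
```

View pics/w5.png

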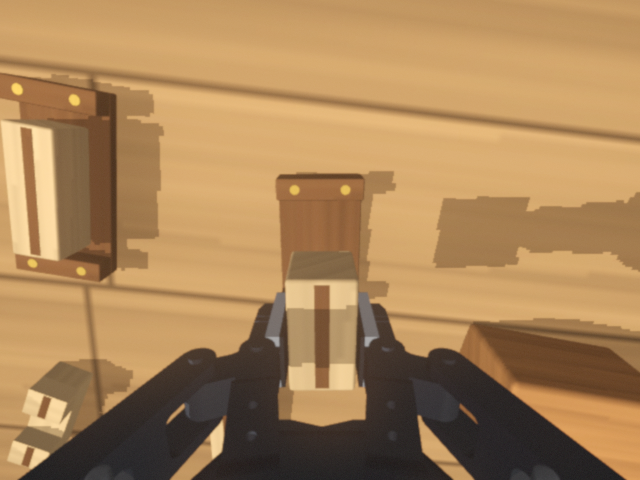

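Short key held in line over its cradle; dots at (294,190) and (346,190), key front edge at row 278.

```bash
python3 wr.py w5 121 "[(286,278),(358,277)]";python3 wr.py w5 22 "[(294,190),(346,190)]"; python3 -m jog '[[2,-0.05,0,4.5,0,0,0],[2,-0.05,0,7,0,0,0],[2,-0.05,0,8,0,0,0],[2,-0.05,0,8,0,0,0],[2,-0.05,0,8,0,0,0]]'; python3 -m jog '[[4.5,0,0,0,0,0,0],[4.5,0,0,0,0,0,0],[4.5,0,0,0,0,0,0],[4.5,0,0,-5,0,0,0],[4.5,0,0,-8.5,0,0,0],[7,0,0,-8.5,0,0,0]]'; python3 w.py w6;python3 plan.py 444.8,-229.3,120,4.8
```

```text
[[638.4, -269.1], [641.8, -295.8]] mean [ 640.1 -282.4]
[[652.3, -263.5], [655.9, -296.1]] mean [ 654.1 -279.8]
time: 11.02
tcp_pos: [614.1, -284.9, 42.1]
tool_rot: [-0.001, 0.746, -0.666, 0.003]
wrist_force: [-0.2, -0.4, 0.1]
width: 27.3
time: 11.78
tcp_pos: [615.6, -285.7, 130.8]
tool_rot: [-0.001, 0.746, -0.666, 0.006]
wrist_force: [0.4, -0.6, 0.1]
width: 61.5
t11.82 tcp [ 614.3 -285.   128.5] w68.5 | shift [-7.47 16.21  0.71] turn [-0.4 -0.3  1.7] q6->58 now 53.0
```

View pics/w6.png

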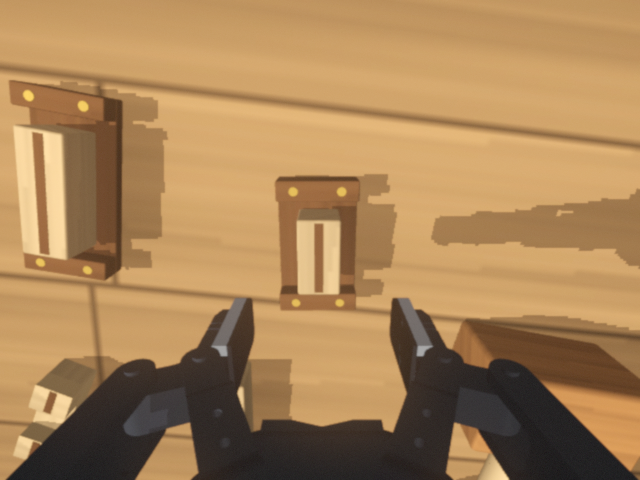

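Short key sits in its cradle (top rows 219–294, stops' dots at 191 and 303). Now the long key.

```bash
python3 wr.py w6 40 "[(298,220),(341,220),(299,294),(340,293)]"; python3 wr.py w6 22 "[(293,192),(342,192),(296,303),(340,303)]"; python3 -m jog '[[7,-2.5,5.4,0,0,0,0],[7,-5,10.8,0.7,0,0,0],[7,-7.47,16.2,0.7,0,0,1.7],[7,-7.47,16.2,0.7,0,0,1.7],[7,-7.47,16.2,0.7,0,0,1.7]]'; python3 w.py w7;python3 plan.py 444.8,-229.3,31,4.8
```

```text
[[638.5, -269.4], [641.5, -296.1], [587.4, -274.8], [591.2, -302.1]] mean [ 614.6 -285.6]
[[652.2, -263.8], [655.8, -296.0], [570.5, -273.2], [574.0, -305.3]] mean [ 613.1 -284.6]
time: 12.45
tcp_pos: [445.1, -229.4, 119.6]
tool_rot: [-0.001, 0.736, -0.677, 0.004]
wrist_force: [0.5, 0.3, 0.8]
width: 70.1
t12.50 tcp [ 445.9 -229.9  119.9] w70.2 | shift [-0.12  0.18  8.88] turn [-0.5 -0.3  0. ] q6->58 now 50.0
```

View pics/w7.png

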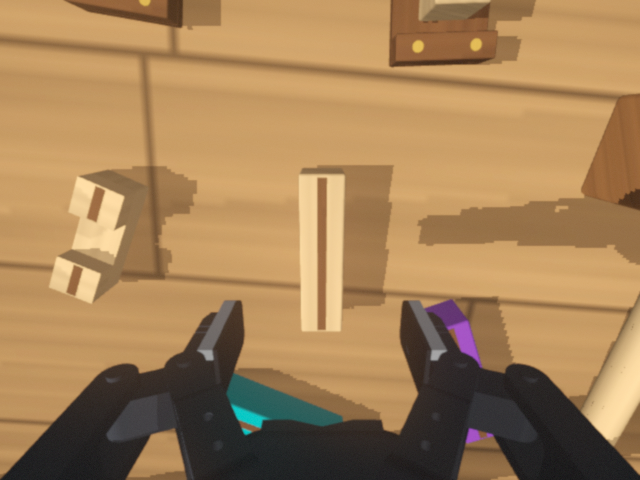

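Long pale key centred, top rows 175–331; the purple (450,310) and turquoise (290,400) decoys lie near the jaws, so I'll check clearance.

```bash
python3 wr.py w7 32 "[(299,175),(345,175),(302,331),(341,330)]"; python3 wr.py w7 32 "[(425,310),(452,300),(468,320),(235,375),(342,418)]"
```

```text
[[496.5, -212.6], [498.7, -239.6], [390.5, -221.3], [393.4, -247.9]] mean [ 444.8 -230.4]
[[413.4, -302.7], [422.3, -319.3], [408.2, -333.2], [350.0, -175.7], [316.9, -256.5]] mean [ 382.2 -277.5]
```

```bash
python3 -m jog '[[5,0,0.1,4.5,0,0,0],[5,-0.1,0.1,8.6,-0.5,-0.3,0],[5,-0.1,0.1,8.8,-0.5,-0.3,0],[2,-0.1,0.1,8.8,-0.5,-0.3,0],[2,-0.1,0.1,8.8,-0.5,-0.3,0],[2,-0.1,0.1,8.8,-0.5,-0.3,0],[2,-0.1,0.1,8.8,-0.5,-0.3,0],[2,-0.1,0.1,8.8,-0.5,-0.3,0]]' 40; python3 plan.py 444.8,-229.3,130,4.8 647.6,95.3,130,-13.1
```

```text
time: 13.5
tcp_pos: [446.1, -229.8, 32.8]
tool_rot: [0.0, 0.736, -0.677, 0.001]
wrist_force: [-0.8, 0.7, 6.5]
width: 27.5
t13.50 tcp [ 446.1 -229.8   32.8] w27.5 | shift [-0.05  0.12 -9.72] turn [-0.  -0.1  0. ] q6->58 now 50.0
t13.50 tcp [ 446.1 -229.8   32.8] w27.5 | shift [-30.68 -22.83  -9.74] turn [ 1.000e-01 -1.000e-01 -1.621e+02] q6->-69 now 50.0
```

```bash
python3 -m jog '[[2,0,0,-5,0,0,0],[2,0,0,-9.7,0,0,0],[2,-5,-4,-9.7,0,0,3],[2,-10,-8,-9.7,0,0,6],[2,-15,-11.5,-9.7,0,0,9],[2,-20,-15,-9.7,0,0,12],[2,-25,-19,-9.7,0,0,15],[2,-30.68,-22.83,-9.7,0,0,17.9],[2,-30.68,-22.83,-9.7,0,0,17.9],[2,-30.68,-22.83,-9.7,0,0,17.9]]'; python3 -m jog '[[2,0,0,0,0,0,0]]'; python3 w.py w8; python3 plan.py 647.6,95.3,42,-13.1
```

```text
time: 14.75
tcp_pos: [647.0, 95.5, 129.0]
tool_rot: [-0.001, -0.623, 0.782, -0.001]
wrist_force: [-0.8, 0.6, -1.1]
width: 27.3
time: 14.88
tcp_pos: [646.0, 94.0, 128.9]
tool_rot: [-0.002, -0.622, 0.783, -0.0]
wrist_force: [-0.2, -0.5, -0.8]
width: 27.3
t14.93 tcp [646.   93.9 128.9] w26.9 | shift [-0.2  -0.14  8.69] turn [ 3.000e-01  1.000e-01 -1.799e+02] q6->-69 now 105.0
```

View pics/w8.png

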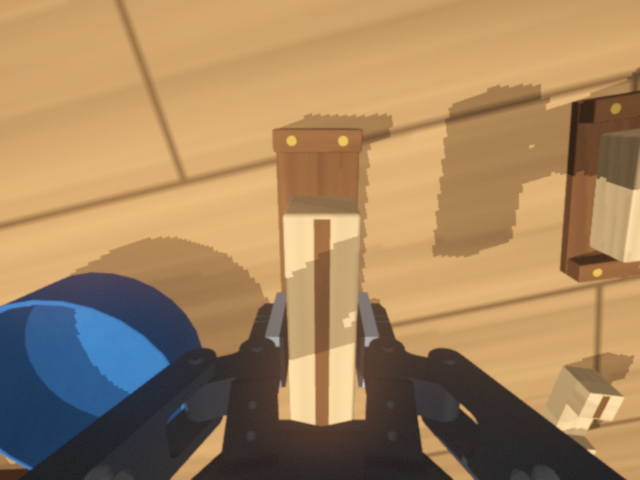

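Long key in line over the long cradle, dots (291,141) and (343,141), key front edge row 213.

```bash
python3 wr.py w8 128 "[(284,214),(360,214)]";python3 wr.py w8 22 "[(291,141),(343,141)]"; python3 -m jog '[[2,-0.2,-0.14,4.5,0,0,0],[2,-0.2,-0.14,7,0,0,0],[2,-0.2,-0.14,8.65,0.3,0.1,0],[2,-0.2,-0.14,8.65,0.3,0.1,0],[2,-0.2,-0.14,8.65,0.3,0.1,0]]'; python3 -m jog '[[4.5,0,0,0,0,0,0],[4.5,0,0,0,0,0,0],[4.5,0,0,0,0,0,0],[4.5,0,0,-5,0,0,0],[4.5,0,0,-8.5,0,0,0],[7,0,0,-8.5,0,0,0]]'; python3 w.py w9;python3 plan.py 443.9,-81.8,120,-20.3
```

```text
[[699.1, 94.6], [693.0, 68.5]] mean [696.1  81.6]
[[718.6, 95.8], [711.3, 64.2]] mean [714.9  80. ]
time: 15.55
tcp_pos: [647.6, 94.3, 42.9]
tool_rot: [-0.001, -0.622, 0.783, -0.003]
wrist_force: [-0.3, -0.0, 0.0]
width: 27.5
time: 16.3
tcp_pos: [649.5, 95.0, 131.5]
tool_rot: [0.002, -0.622, 0.783, -0.005]
wrist_force: [-0.9, -0.4, -0.1]
width: 61.9
t16.35 tcp [648.   94.9 129.3] w68.6 | shift [21.84 15.88  0.91] turn [   0.3   -0.6 -172.8] q6->-80 now 106.0
```

View pics/w9.png

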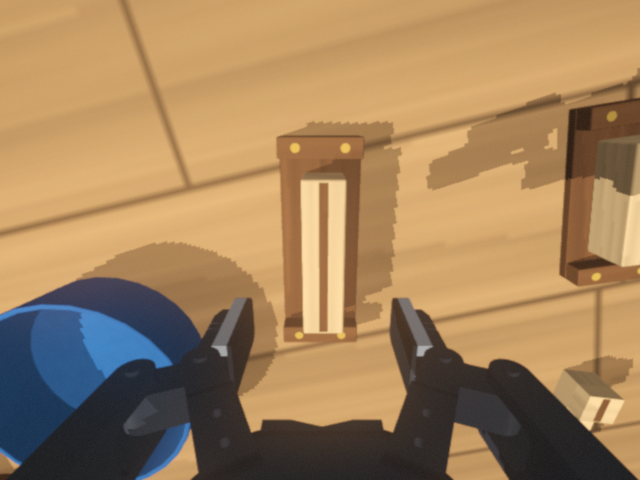

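```bash
python3 wr.py w9 40 "[(301,180),(347,180),(303,332),(342,332)]"; python3 wr.py w9 22 "[(295,148),(345,148),(299,335),(341,335)]"; python3 -m jog '[[7,4.4,3.2,0,0,0,1.5],[7,8.8,6.4,0,0,0,3],[7,13,9.6,0.5,0,0,5],[7,17.5,12.8,0.9,0,0,7.2],[7,21.84,15.88,0.9,0,0,7.2],[7,21.84,15.88,0.9,0,0,7.2],[7,21.84,15.88,0.9,0,0,7.2]]';python3 w.py w10; python3 plan.py 443.9,-81.8,31,-20.3
```

```text
[[700.5, 95.1], [694.1, 68.0], [597.3, 119.8], [591.1, 93.2]] mean [645.7  94. ]
[[718.6, 95.4], [711.4, 64.4], [584.2, 127.1], [576.8, 96.0]] mean [647.7  95.7]
time: 17.23
tcp_pos: [444.1, -81.7, 119.5]
tool_rot: [0.001, -0.571, 0.821, -0.004]
wrist_force: [0.3, -0.3, -0.3]
width: 69.7
t17.27 tcp [444.6 -81.4 119.7] w70.1 | shift [0.04 0.12 8.87] turn [   0.2   -0.7 -180. ] q6->-80 now 91.0
```

View pics/w10.png

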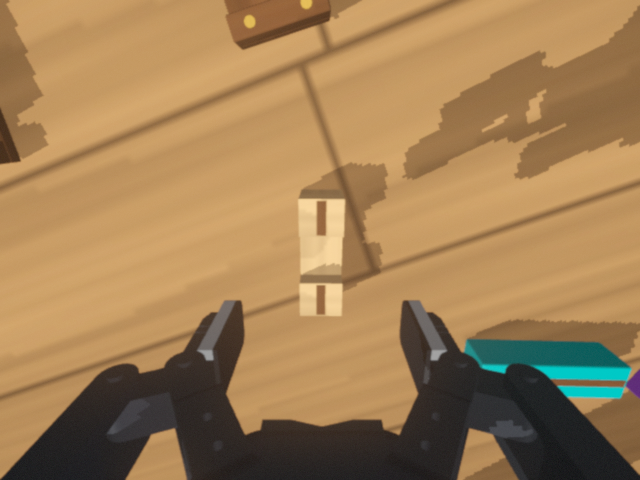

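Long key within 2 mm of its bed centre. The spoiled key (dark stripe broken by the notch at rows 236–280) is centred in the jaws, and I'll grip it in the notch section.

```bash
python3 wr.py w10 32 "[(298,199),(345,199),(300,316),(342,316)]"; python3 -m jog '[[5.5,0,0.1,4.5,0,0,0],[5.5,0,0.1,8.8,0.2,-0.7,0],[5.5,0,0.1,9.1,0.2,-0.7,0],[2,0,0.1,9.1,0.2,-0.7,0],[2,0,0.1,9.1,0.2,-0.7,0],[2,0,0.1,9.1,0.2,-0.7,0],[2,0,0.1,9.1,0.2,-0.7,0],[2,0,0.1,9.1,0.2,-0.7,0]]' 40; python3 -m jog '[[2,0,0,-5,0,0,0],[2,0,0,-10,0,0,0],[2,0,0,-14,0,0,0],[2,0,0,-14,0,0,0]]'; python3 plan.py 584,282,170,-20 584,282,170,20; python3 w.py w11
```

```text
[[484.9, -82.6], [475.0, -109.1], [409.7, -54.2], [399.8, -80.8]] mean [442.3 -81.7]
time: 18.27
tcp_pos: [445.5, -81.8, 30.0]
tool_rot: [0.008, -0.571, 0.821, -0.003]
wrist_force: [0.1, 1.3, 6.8]
width: 26.9
time: 18.77
tcp_pos: [445.1, -83.2, 173.4]
tool_rot: [0.011, -0.571, 0.821, -0.006]
wrist_force: [0.1, 0.0, -0.7]
width: 26.8
t18.77 tcp [445.1 -83.2 173.4] w26.8 | shift [-39.07  -0.34   0.74] turn [  0.9   2.  179.7] q6->-44 now 90.0
t18.77 tcp [445.1 -83.2 173.4] w26.8 | shift [-39.07  -0.34   0.74] turn [1.000e-01 1.800e+00 1.397e+02] q6->-84 now 90.0
```

View pics/w11.png

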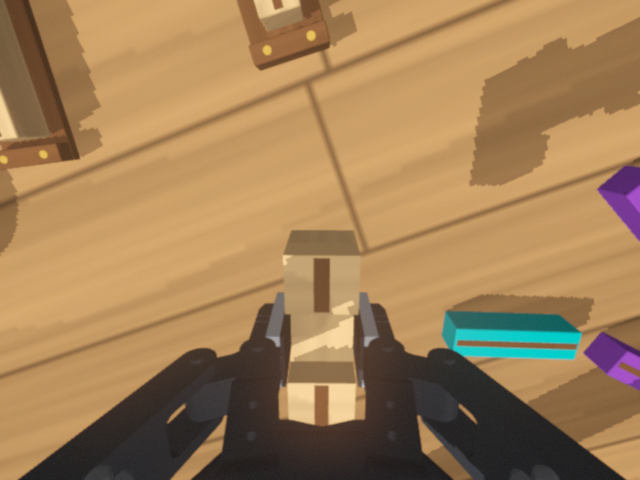

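Spoiled key held at its waist (notch at rows 313–380). Carry it to the tin.

```bash
python3 -m jog '[[2,-5,0,0,0,0,-5],[2,-10,0,0,0,0,-10],[2,-15,0,0,0,0,-15],[2,-20,0,0,0,0,-20],[2,-25,0,0,0,0,-25],[2,-30,0,0,0,0,-30],[2,-35,-0.3,0.5,0,0,-36],[2,-39.07,-0.3,0.7,0,0,-36],[2,-39.07,-0.3,0.7,0,0,-36],[2,-39.07,-0.3,0.7,0,0,-36]]'; python3 w.py w12; python3 w.py top12 top; python3 plan.py 584,282,45,16
```

```text
time: 20.08
tcp_pos: [580.9, 281.9, 166.4]
tool_rot: [-0.005, 0.797, -0.604, 0.006]
wrist_force: [0.3, -0.4, 0.1]
width: 26.8
t20.18 tcp [581.3 281.5 167.5] w26.4 | shift [-0.02 -0.05 12.25] turn [ -0.3   1.6 179.6] q6->-80 now 94.0
```

View pics/w12.png

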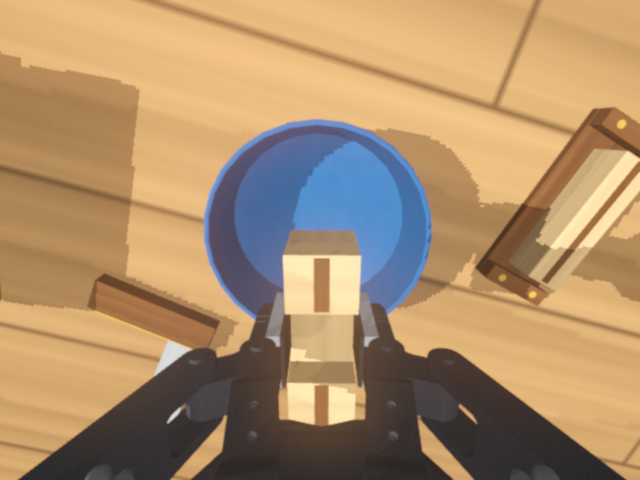

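View pics/top12.png

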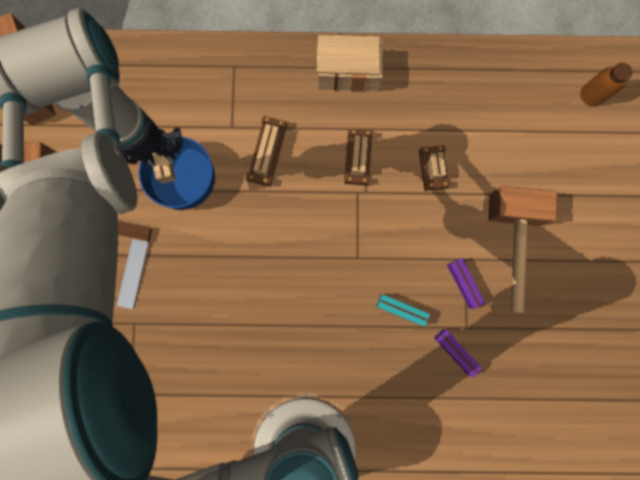

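Rim in the wrist view: left (206,228), right (431,230), top (317,121).

```bash
python3 wr.py w12 55 "[(206,228),(431,230)]"; python3 wr.py w12 55 "[(317,121)]"
```

```text
[[572.8, 361.9], [613.3, 211.6]] mean [593.1 286.8]
[[661.0, 306.7]] mean [661.  306.7]
```

```bash
python3 plan.py 584,283,37,16; python3 -m jog '[[2,0,0,5,0,0,0],[2,0,0,10,0,0,0],[2,0,0.2,12.9,0,0,0],[2,0,0.2,12.9,0,0,0],[2,0,0.2,12.9,0,0,0]]'; python3 -m jog '[[4.5,0,0,0,0,0,0],[4.5,0,0,0,0,0,0],[4.5,0,0,0,0,0,0],[4.5,0,0,-6,0,0,0],[4.5,0,0,-12,0,0,0],[4.5,0,0,-17,0,0,0],[4.5,0,0,-17,0,0,0]]'; python3 w.py w13
```

```text
t20.18 tcp [581.3 281.5 167.5] w26.4 | shift [-0.12 -0.06 13.05] turn [ -0.3   1.6 179.6] q6->-80 now 94.0
time: 20.8
tcp_pos: [582.4, 280.7, 39.8]
tool_rot: [-0.007, 0.796, -0.605, 0.007]
wrist_force: [0.5, -0.3, 0.6]
width: 27.1
time: 21.68
tcp_pos: [581.5, 281.4, 215.5]
tool_rot: [-0.012, 0.796, -0.605, 0.01]
wrist_force: [0.8, 0.8, -0.5]
width: 45.2
```

View pics/w13.png

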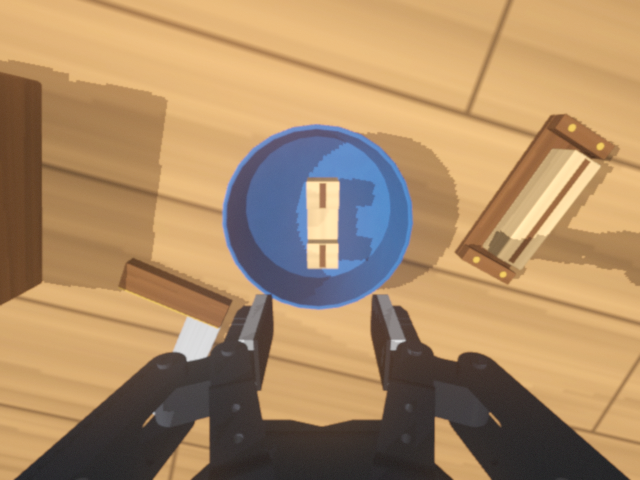

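The spoiled key lies flat near the middle of the tin floor (322,225; rim centre about (318,216)). Last look with the fixed cameras.

```bash
python3 w.py s14 scene; python3 w.py t14 top
python3 - <<'E'
import cv2,numpy as np
from m import rect
B=cv2.imread("pics/t14.png")
for n,c in (("long",(267,151)),("medium",(360,157)),("short",(434,168))):
    (x,y),(w,h),a=rect(B,"top",c,40,"key",30)[0]
    if w<h:w,h,a=h,w,a+90
    print(n,np.round([x,y,w,h,(a+90)%180-90],1))
A=cv2.imread("pics/top0.png"); d=cv2.absdiff(A,B).max(2)
print("mallet diff",d[180:315,485:560].mean(),"square diff",d[225:305,118:150].mean())
a=cv2.imread("pics/s14.png"); cv2.imwrite("pics/s14c.png",cv2.resize(a[160:400,100:540],None,fx=1.8,fy=1.8,interpolation=cv2.INTER_CUBIC))
E
```

```text
long [652.5 109.9  89.6  77.9 -77.2]
medium [679.8 -62.1  33.7   6.3 -89.2]
short [ 605.2 -284.1   34.3   24.7    6.9]
mallet diff 29.48335802469136 square diff 5.749609375
```

View pics/s14c.png

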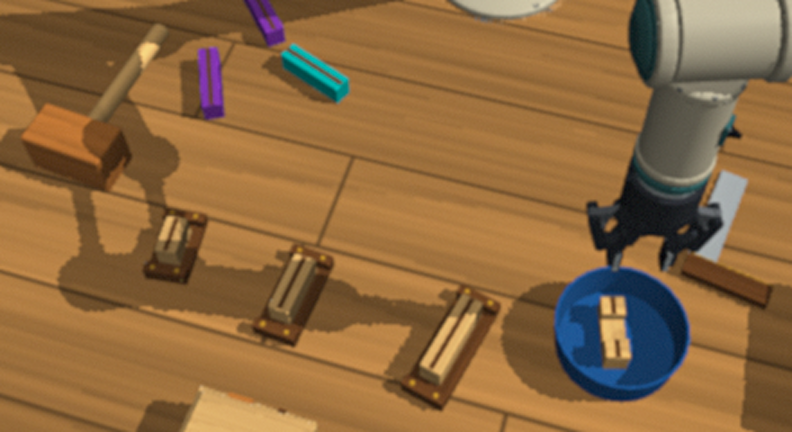

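All keys are seated. Shadows spoil the threshold fit in that top picture, so I'll check the medium key from its wrist picture taken after release.

```bash
python3 wr.py w3 40 "[(299,204),(344,204),(301,318),(341,317)]"; python3 wr.py w3 22 "[(294,171),(345,171),(299,323),(343,322)]"; python3 -c "
from rig import env
print(env.finish_job())"
```

```text
[[675.3, -102.9], [673.1, -130.0], [597.0, -96.4], [595.6, -123.4]] mean [ 635.3 -113.2]
[[692.9, -100.4], [690.3, -132.7], [582.1, -92.4], [580.4, -124.9]] mean [ 636.4 -112.6]
the job is handed in; nothing more can be done
None
```

I placed the three sound keys in their cradles and the spoiled key in the scrap tin, and handed the job in at about 22 s. No verdict came back.

| Key | Where it lies | Last check (wrist camera, after release) |
|---|---|---|
| Short | Short cradle | about 2 mm from bed centre |
| Medium | Medium cradle | about 1 mm from bed centre |
| Long | Long cradle | about 3 mm from bed centre |
| Spoiled | Tin | flat on the floor, close to the middle; judged by eye, not measured |

The final scene picture shows all three sound keys right way up and squarely in line between their stops.

- **Fixed-camera key check failed:** the arm's shadow spoiled the fit in the final top picture. Its key figures were unusable, so I relied on the wrist pictures instead.
- **Square and mallet:** the before-and-after picture difference was small for the square. For the mallet it was large, because the arm's shadow fell across it. In the final scene picture both look where they were, and the arm never touched them.
- **Camera disagreement:** the top and scene cameras differed by about 3–5 mm. I used their average, which the wrist camera confirmed to within about 2 mm.

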